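# Release the carver's vacuum pot

## Robot

A 7-joint arm with a two-finger parallel gripper is mounted at the origin on the work surface. World frame = base frame: x ahead of the robot, y to its left, z up, the work surface at z = 0. Lengths are in m, angles in rad, forces in N, time in s.
With the tool pointing down it reaches from about 0.35 to 0.9 m from the base axis. Payload 8.1 kg.
Tool frame: the origin (TCP) lies between the finger pads; the fingertips stand ahead of it and the grasp point (between the pads) is the TCP (arm.nose_length is the z of the fingertips in the tool frame, in m); z points along the fingers, y is the line along which they close (so a half turn about z gives the same grasp; the last joint's range is limited). The gripper opens to 92 mm and grips with 3 to 60 N. Pads are 19 mm wide; open, the fingers measure 130 mm over their backs; the gripper's body (75 mm by 190 mm) begins 47 mm behind the grasp point.
Start: joints at [1.149, 0.434, 0.025, 1.573, -0.012, 1.134, -0.075], TCP at [0.196, -0.594, 0.246] pointing down, gripper open.
Joint ranges: [-2.62, 2.62], [-0.44, 2.09], [-1.27, 1.32], [0.08, 2.57], [-1.32, 4.46], [0.12, 2], [-2.74, 2.74]. Speed limits (rad/s): [2.22, 2.22, 3.01, 3.01, 3.14, 3.14, 3.14].

## Interface

Orientations are given as a rotation vector (axis times angle).
In Python, from cell import sensors, optics, arm gives the robot as it stands.
- The arm moves only by the tool arm_command, never from a script. Its argument "deltas" is one flat list of numbers, 7 for each row, row after row: the turn, a rotation vector about the world's x, y, z as a fraction of full scale, then the shift along the world's x, y, z as a fraction of full scale, then the finger opening in mm, from 0 to 91.8. In form: [wx, wy, wz, dx, dy, dz, fingers, wx, wy, wz, dx, dy, dz, fingers, ...]. A call has 1 to 20 rows; each row is the pose to reach, as a shift and turn from the pose commanded when the call began; what a row does not reach only later rows make up. Full scale, the value 1, is 1 m for a shift and 90 degrees for a turn. A row lasts 1/10 s, in which the tool goes at most 50 mm and 8.59 degrees, less where a joint would pass 70% of its speed; a pose out of reach is approached as far as the arm can. A call with a number of a shift or a turn outside -1 to 1 is refused whole. A call with a gripper value outside its range is refused whole. The fingers move at their own pace and stop on an object; "force" is the grip in N (left out, the last holds). Time passes only in rows, so rows that repeat a pose let the fingers close. It gives the time, the measured TCP pose, the force, the opening and the grip force at its end, in the units of the state.
- sensors.observe(): the state, without advancing time (a new reading comes with each control period).
- optics.get_image(name): name is "scene" or "top" or "wrist"; returns the picture (384x512x3 uint8, blue, green, red); there is no depth.
- optics.calibration(name): a dict with "camera_matrix" (3x3 intrinsics, pixels), "rvec" (rotation vector, rad) and "tvec" (3), from world to camera coordinates, as OpenCV has them. Camera axes: x right, y down, z forward; pixel columns grow to the right and rows downward; lengths in m; the calibration is good to about 2 mm. A picture is of the moment at which its call begins: read the wrist's pose just before it. calibration takes no time and is no camera call; for the wrist camera it gives the pose at the moment of the call.
- arm.sign_off(): hands the job in; it is judged then, once.
The state is a dict: "clock": time; "joints": joint angles; "dq": joint speeds; "joint_efforts": joint torques, N m; "position": TCP position; "ee_rot": TCP orientation; "force": force on the tool from outside, world axes, zero at the start; "ft_torque": the same for the moment, N m; "width": opening from 0.0 (shut) to 1.0 (fully open); "gripper_force": force on a finger pad.
Only numpy, scipy, OpenCV 4.12 (cv2) and the standard library are available. Lean on these libraries where they do the work, as an engineer would, in place of code of your own. Each camera call takes 0.05 s, during which the arm holds its last target. There are 200 camera calls.

## Task

The wood blank in the vacuum pot has finished soaking. On the sloping pump console pull the spring knob straight out to its firm stop to switch the pump over to venting, hold it out there for about a second and ease it back home without letting it snap or dragging the console along the bench; then turn the brass vent tap on the pot's lid fully open, and only then lift the lid off by its wooden handle and lay it the right way up in the middle of the round cork mat, without dropping it. Leave the console, the two gouges, the tape measure and the pale wood block where they are.

Things in the scene. Friction and masses are not known exactly. Their poses are not given: they have to be found in the camera images.
- console: Grey pump console, 200 deep x 180 wide x 148 mm tall, 5 to 6 kg, loose on the bench: a pull over about 25 N on its knob can drag it. Origin: centre of its underside; x to its back, z up. Its front (-x) face slopes, its outward normal leaning 35 degrees from vertical towards the console's -x. A gauge stands on the flat top behind.
- knob_grip (a point): Centre of the black cylindrical head (46 mm diameter, 36 mm long) of the spring knob on the sloping face: on its axis, 18 mm below the head's outer end, at the start 48 to 58 mm out from the face. Its z axis is the outward pull direction (square to the face); y is level, along the face. The 24 mm neck below is free for 30 mm; nothing stands within 60 mm to either side (y).
- knob (a joint): Spring travel of the knob, m: 0 home, 0.020 at the firm stop. The spring pulls home with 4 N at 0, 8 N at the stop. Before the spring is felt there is 0 to 10 mm of loose free play (1.5 N friction), different each time, not counted here, so the pull to the stop is 20 to 30 mm: feel for it. The free play may be left out or pushed in. Let go while out, the knob snaps home.
- pot: Steel pot, 192 mm outer diameter, 100 mm tall, fixed to the bench. Origin: centre of its underside, z up.
- lid_grip (a point): Centre of the wooden handle bar on the middle of the loose aluminium lid (plate 204 mm diameter, 12 mm thick, 0.4 to 0.65 kg; under it a rubber plug 164 mm across, 6 mm deep, sits in the pot with 6 mm play). The bar is 56 mm long (this point's x), 18 wide (y), 18 high; its centre is 50 mm above the plug's lowest face, 32 mm above the lid's upper face. z: up.
- tap_grip (a point): Centre of the brass tap bar on the lid: 56 mm long along this point's y, 14 mm thick (x), 26 mm high, lower edge 20 mm above the lid's upper face. The tap's axis is vertical (z) through this point, 74 mm from the lid's centre on the lid's -x side. Shut, the bar lies across the line to the handle; the axes turn with the bar.
- tap (a joint): Vent tap angle in rad: 0 shut, grows counter-clockwise seen from above, 1.571 fully open (at its stop, bar pointing to the handle); may start up to 0.2. It stays where it is left; 0.06 N m of friction.
- lid: The lid itself; origin at the centre of the lowest face of its rubber plug, z up.
- mat_top (a point): Centre of the upper face of the round cork mat (240 mm diameter, 6 mm thick, fixed, lying flat on the bench between pot and console).
- gouge_a: Bystander, leave alone: a wood gouge with a pale handle, 210 mm long, lying flat; origin at its underside, near its middle.
- gouge_b: Bystander, leave alone: a thin wood gouge with a darker handle, 215 mm long, lying flat; origin at its underside, near its middle.
- tape: Bystander, leave alone: a tape measure, 70 x 35 x 65 mm; origin at its underside, near its middle.
- offcut: Bystander, leave alone: a plain block of pale wood, 120 x 80 x 50 mm; origin at its underside, near its middle.
Not all that is in view belongs to the job. Of the things that look like the part that bears mat_top, the larger one is meant.

How it is judged:
By the outcome, as a careful person would: the job done as asked, in the order asked, and still so for the second after the job is handed in, with the robot touching nothing.
It also fails if it takes over 72 s, if anything falls off the work surface, if the arm or the gripper's body presses on something with over 40 N, if the wrist force passes 120 N, or if a joint passes its speed limit or range.

## Working session

There is one attempt and no reset: what is moved stays moved. The work goes in short steps, Python scripts to look and compute and a tool call to move; the robot and the scene stay as the last step left them, time stands still between calls to the robot, and variables do not carry over. Pictures are saved under pics/ and viewed, at most 10 in all, crops included, and the job is handed in when it is done.

Besides the shell and the picture viewer there is one more tool, called after ">>>" as name(argument=value, ...) on one line, values as JSON. arm_command: Moves the arm, as the interface text tells. Its arguments: {"type":"object","properties":{"deltas":{"type":"array","items":{"type":"number"}},"force":{"type":"number"}},"required":["deltas"]}

```bash
mkdir -p pics; ls; cat > h.py <<'E'
import numpy as np, cv2
from cell import sensors, optics, arm
def cal(n):
    c=optics.calibration(n); K=np.array(c["camera_matrix"],float); R=cv2.Rodrigues(np.array(c["rvec"],float))[0]; t=np.array(c["tvec"],float).ravel()
    return K,R,t
def ray(C,p):
    K,R,t=C; d=R.T@np.linalg.inv(K)@np.array([p[0],p[1],1.]); return -R.T@t, d/np.linalg.norm(d)
def onz(C,p,z):
    o,d=ray(C,p); return o+d*(z-o[2])/d[2]
def tri(*cp):
    A=np.zeros((3,3));b=np.zeros(3)
    rs=[ray(C,p) for C,p in cp]
    for o,d in rs: M=np.eye(3)-np.outer(d,d);A+=M;b+=M@o
    x=np.linalg.solve(A,b); return x,[float(np.linalg.norm((np.eye(3)-np.outer(d,d))@(x-o))) for o,d in rs]
def proj(C,X):
    K,R,t=C; q=K@(R@np.array(X,float)+t); return q[:2]/q[2]
E
python3 - <<'E'
from h import *
print(sensors.observe(), arm.nose_length)
for n in("scene","top"):
    im=optics.get_image(n); cv2.imwrite(f"pics/{n}0.png",im)
    C=cal(n); print(n,C[0][0,0],-C[1].T@C[2],C[1][2])
a=[cv2.imread(f"pics/{n}0.png") for n in("scene","top")]
for n,i in zip(("scene","top"),a): cv2.imwrite(f"pics/{n}0b.png",cv2.resize(i,(800,600),interpolation=cv2.INTER_CUBIC))
E
```

```text
pics
{'clock': 0.0, 'joints': array([ 1.14942851,  0.43524792,  0.02496843,  1.57407807, -0.01156108,
        1.13400408, -0.07513066]), 'dq': array([-0.00130167, -0.00040326, -0.00116363,  0.00101083, -0.0007586 ,
       -0.00243736,  0.00061602]), 'joint_efforts': array([-4.00571316e-04, -6.67846298e+01,  9.85026062e-01, -3.14454961e+01,
       -6.04950730e-02,  4.27916273e-02,  2.06413902e-04]), 'position': array([ 0.19566344, -0.59308301,  0.24493678]), 'ee_rot': array([-3.10027796e+00, -4.98234905e-01,  6.70706227e-04]), 'force': array([0.39847204, 0.03893979, 0.59148703]), 'ft_torque': array([0.02819967, 0.01717985, 0.03847824]), 'gripper_force': 0.0, 'width': 1.0021811329943304} 0.019
scene 364.6368230839396 [ 1.25856135 -0.27679026  0.67211089] [-0.78350109  0.29178969 -0.54862083]
top 371.92285318872547 [ 0.36974983 -0.01967035  1.10249488] [ 0.11137622  0.03096941 -0.99329564]
```

View pics/scene0b.png

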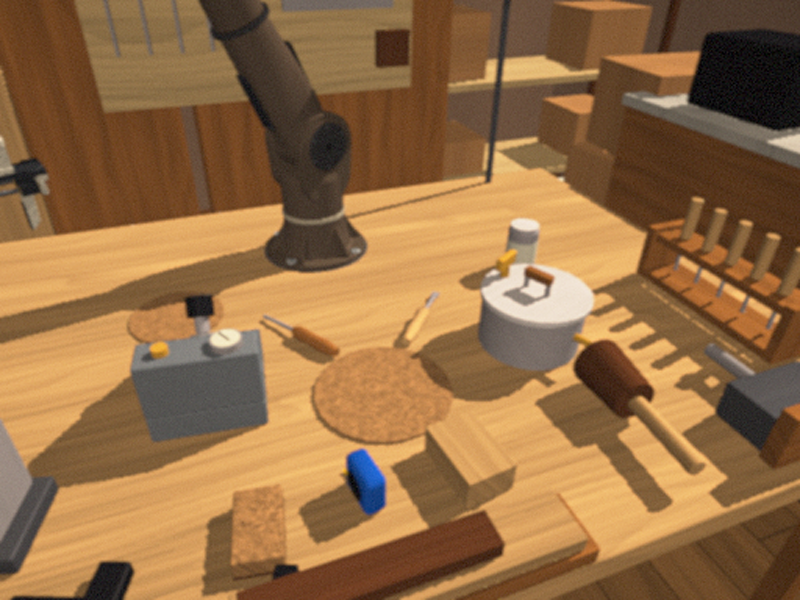

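View pics/top0b.png

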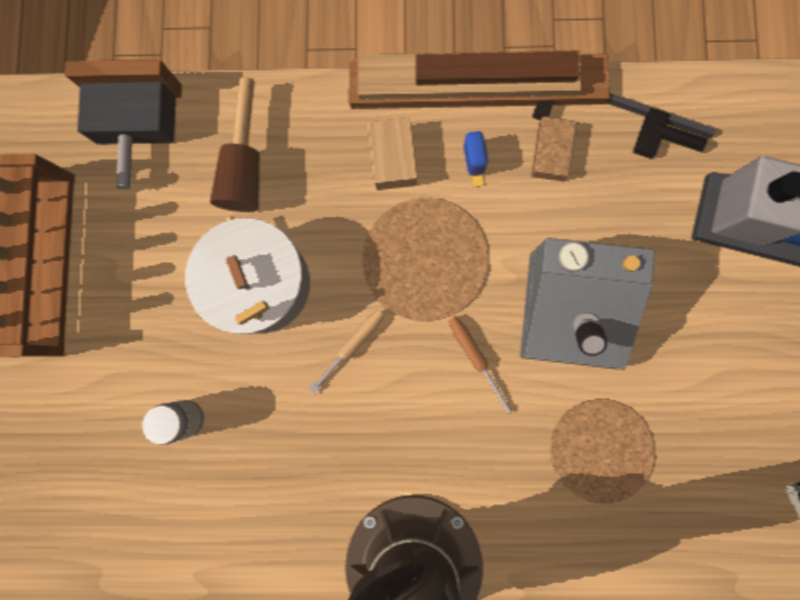

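The top view (800x600 scale) shows the pot with its lid at (244,275), the handle at (236,272) and the tap at (252,312). The console is at (588,303) with its knob head at (592,338), and its front faces the robot. Two round cork mats fit the name: (427,260) is about 125 px across and (603,447) about 103 px. The larger one, between pot and console, fits the description. The cork block at (553,148) isn't round. I'll confirm this in an enlarged crop sheet.

```bash
python3 - <<'E'
from h import *
t=cv2.imread("pics/top0.png"); s=cv2.imread("pics/scene0.png")
def cr(i,x,y,w,h): return cv2.resize(i[y:y+h,x:x+w],(400,300),interpolation=cv2.INTER_CUBIC)
# top-left: mats(top), tr: lid top ; bl: knob top; br: scene console
cv2.imwrite("pics/sheet1.png",np.vstack([np.hstack([cr(t,225,115,220,165+50),cr(t,112,135,90,68+15)]),np.hstack([cr(t,325,145,100,75+15),cr(s,80,180,100,75+25)])]))
T,S=cal("top"),cal("scene")
# mats
hsv=cv2.cvtColor(t,cv2.COLOR_BGR2HSV)
k=0.64
for p in((427,260),(603,447)):
    c=onz(T,(p[0]*k,p[1]*k),0.006); print("mat approx",c)
    print("diam",np.linalg.norm(onz(T,((p[0]-62)*k,p[1]*k),.006)-onz(T,((p[0]+62)*k,p[1]*k),.006)))
for n,a,b in(("handle",(236,272),(540,274)),("tap",(252,312),(507,262)),("knob",(592,338),(200,305)),("lid",(243,276),(537,300))):
    print(n,tri((T,np.array(a)*k),(S,np.array(b)*k)))
E
```

```text
mat approx [ 0.55852199 -0.03148274  0.006     ]
diam 0.2366196289787967
mat approx [ 0.20933738 -0.34927336  0.006     ]
diam 0.2241357922345499
handle (array([0.51839239, 0.29294715, 0.1449476 ]), [0.0019200606384268883, 0.0019200606384269991])
tap (array([0.45086795, 0.26524746, 0.13975004]), [0.0014440229684767874, 0.0014440229684767596])
knob (array([ 0.40359738, -0.29587437,  0.14151345]), [0.0022567341522748727, 0.002256734152274763])
lid (array([0.51918426, 0.29727304, 0.08838878]), [0.0006006542081546161, 0.0006006542081545187])
```

View pics/sheet1.png

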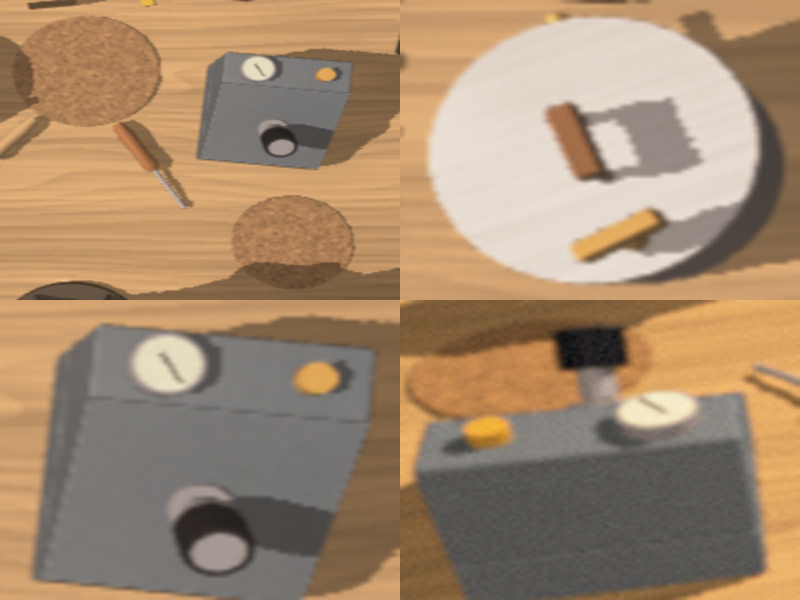

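The sheet confirms the larger mat (upper left of the top-left panel) at about (0.559, -0.031), roughly 0.24 m across. It also shows the knob head's outer end at top-image pixel (380,311), the handle bar and the tap bar on the lid. Next I'll work out the console's yaw, the knob axis and the lid's angle.

```bash
cat > pose.py <<'E'
from h import *
from scipy.spatial.transform import Rotation as Ro
def delta(Rt,pt):
    s=sensors.observe(); R0=Ro.from_rotvec(s["ee_rot"]); w=(Rt*R0.inv()).as_rotvec()/(np.pi/2)
    print("turn",w.round(4),"shift",(np.array(pt)-s["position"]).round(4))
def knobR(yaw,flip=1):
    n=np.array([-np.sin(np.radians(35))*np.cos(yaw),-np.sin(np.radians(35))*np.sin(yaw),np.cos(np.radians(35))])
    y=flip*np.array([-np.sin(yaw),np.cos(yaw),0]); z=-n
    return Ro.from_matrix(np.c_[np.cross(y,z),y,z]),n
def downR(a):  # tool down, y at world angle a
    y=np.array([np.cos(a),np.sin(a),0]); z=np.array([0,0,-1.]); return Ro.from_matrix(np.c_[np.cross(y,z),y,z])
E
python3 - <<'E'
from pose import *
T,S=cal("top"),cal("scene")
a=onz(T,(347.5,264.5),.148);b=onz(T,(416,271),.148); print("edge",a,b,np.linalg.norm(a-b))
d=a-b; yaw=np.arctan2(-d[0],d[1]); print("yaw",np.degrees(yaw))
# back edge of top and side bottom-left corner
print("back", onz(T,(325+100/4,145+(325-300)/3.333),.148), onz(T,(325+375/4,145+50/3.333),.148))
X,e=tri((T,(378,305)),(S,(128,196))); print("head",X,e)
E=onz(T,(325+220/4,145+252/3.333),X[2]+.018*.82); print("outer end centre",E)
for f in(1,-1):
    R,n=knobR(yaw,f); print(n); delta(R,X+n*.15)
s=sensors.observe(); print(Ro.from_rotvec(s["ee_rot"]).as_matrix().round(3))
C=cal("wrist"); print("wristcam",C[0][0,0],-C[1].T@C[2], C[1][2])
# face plane check: front top edge line point & normal -> distance of head along n
m=(a+b)/2; print("head dist from face",(X-m)@n)
E
```

```text
edge [ 0.28302487 -0.21349929  0.148     ] [ 0.26676648 -0.38225002  0.148     ] 0.16953213726843502
yaw -5.503210171945269
back [ 0.56849051 -0.22893117  0.148     ] [ 0.54684722 -0.40368239  0.148     ]
head [ 0.15719574 -0.31347332 -0.00953978] [0.015258426259600277, 0.01525842625960045]
outer end centre [ 0.395564   -0.34042212  0.00522022]
[-0.57093272  0.05500685  0.81915204]
turn [-0.5327 -0.0607  1.6644] shift [-0.1241  0.2879 -0.1317]
[-0.57093272  0.05500685  0.81915204]
turn [ 0.0427 -0.3894 -0.256 ] shift [-0.1241  0.2879 -0.1317]
[[ 0.95   0.313 -0.001]
 [ 0.313 -0.95   0.001]
 [-0.    -0.001 -1.   ]]
wristcam 288.78635100523184 [ 0.26687705 -0.57059648  0.38345352] [-0.26316138 -0.08504282 -0.96099626]
head dist from face -0.06270832202399022
```

```bash
python3 - <<'E'
from pose import *
T,S=cal("top"),cal("scene")
a=onz(T,(347.5,174.4),.148);b=onz(T,(416,181),.148); print("edge",a,b,np.linalg.norm(a-b))
d=a-b; yaw=np.arctan2(-d[0],d[1]); print("yaw",np.degrees(yaw))
c=onz(T,(350,152.5),.148);e=onz(T,(418.7,160),.148);d2=c-e;print("back",c,e,np.degrees(np.arctan2(-d2[0],d2[1])))
t=cv2.imread("pics/top0.png");g=cv2.cvtColor(t,cv2.COLOR_BGR2GRAY)
s=cv2.imread("pics/scene0.png");
ms=((s.max(2)<45).astype(np.uint8)); n,l,st,ce=cv2.connectedComponentsWithStats(ms[180:220,100:160]); i=1+st[1:,4].argmax(); print("scene blob",st[i],ce[i]+[100,180])
sc=ce[i]+[100,180]
X,er=tri((T,(378,216)),(S,sc)); print("head",X,er)
R,n=knobR(yaw,-1); print(n, "dist from face",(X-(a+b)/2)@n)
print("proj outer end in top",proj(T,X+n*.018),"head in top",proj(T,X),"inner",proj(T,X-n*.018))
delta(R,X+n*.12)
E
```

```text
edge [ 0.51122495 -0.22069254  0.148     ] [ 0.49250478 -0.39389837  0.148     ] 0.17421452793633907
yaw -6.168610728490627
back [ 0.56849249 -0.22893123  0.148     ] [ 0.54685252 -0.40355579  0.148     ] -7.064240050328989
scene blob [ 19  10  17  13 177] [127.20338983 195.47457627]
head [ 0.40416726 -0.29601029  0.14073848] [0.00021168741631670933, 0.00021168741631671573]
[-0.57025542  0.06163348  0.81915204] dist from face 0.05045984268301879
proj outer end in top [379.32764836 219.86322694] head in top [377.9134729  215.98921474] inner [376.54540963 212.24152293]
turn [ 0.0404 -0.3898 -0.2631] shift [ 0.14    0.3045 -0.006 ]
```

>>> arm_command(deltas=[0.04, -0.39, -0.265, 0.14, 0.305, 0.0, 80, 0.04, -0.39, -0.265, 0.14, 0.305, 0.0, 80, 0.04, -0.39, -0.265, 0.14, 0.305, 0.0, 80, 0.04, -0.39, -0.265, 0.14, 0.305, 0.0, 80, 0.04, -0.39, -0.265, 0.14, 0.305, 0.0, 80, 0.04, -0.39, -0.265, 0.14, 0.305, 0.0, 80, 0.04, -0.39, -0.265, 0.14, 0.305, 0.0, 80, 0.04, -0.39, -0.265, 0.14, 0.305, 0.0, 80, 0.04, -0.39, -0.265, 0.14, 0.305, 0.0, 80, 0.04, -0.39, -0.265, 0.14, 0.305, 0.0, 80, 0.04, -0.39, -0.265, 0.14, 0.305, 0.0, 80, 0.04, -0.39, -0.265, 0.14, 0.305, 0.0, 80])

```text
clock: 1.3
position: [0.3356, -0.2894, 0.2456]
ee_rot: [2.959, -0.167, 0.933]
force: [-0.1, 0.3, 0.3]
width: 0.873
gripper_force: 0.0
```

```bash
python3 - <<'E'
from pose import *
s=sensors.observe(); print(s["joints"].round(2),s["position"],Ro.from_rotvec(s["ee_rot"]).as_matrix().round(3),s["force"])
C=cal("wrist"); im=optics.get_image("wrist"); cv2.imwrite("pics/w1.png",im)
np.savez("w1.npz",K=C[0],R=C[1],t=C[2])
X=np.array([.4042,-.2960,.1407]);R,n=knobR(np.radians(-6.5),-1)
print("proj",proj(C,X),proj(C,X+n*.018)); delta(R,X+n*.12)
E
```

```text
[ 1.22 -0.01 -0.29  2.34 -0.92  0.55 -0.01] [ 0.335646   -0.28940273  0.24563413] [[ 0.814 -0.113  0.57 ]
 [-0.092 -0.994 -0.065]
 [ 0.574  0.001 -0.819]] [-0.08850556  0.31979915  0.33245222]
proj [253.18012601 196.17580858] [253.04335009 201.90937567]
turn [ 0.0004  0.0001 -0.0006] shift [ 0.0001  0.001  -0.0066]
```

View pics/w1.png

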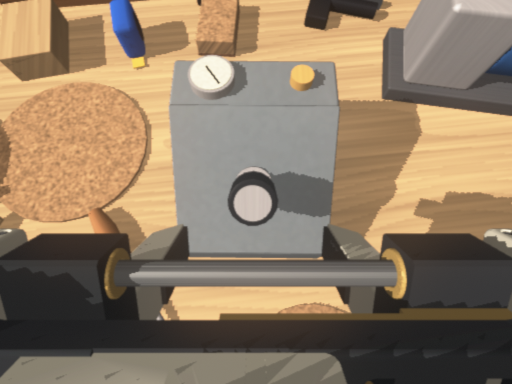

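The wrist view shows the knob's end disc at (252.5,203), where (253,202) was predicted. The console's edges are level, so the yaw is right. I'll approach along the axis, then close gently.

>>> arm_command(deltas=[0, 0, 0, 0, -0.001, -0.0066, 80, 0, 0, 0, 0.0115, -0.002, -0.023, 80, 0, 0, 0, 0.023, -0.003, -0.0395, 80, 0, 0, 0, 0.0345, -0.004, -0.056, 80, 0, 0, 0, 0.046, -0.005, -0.0725, 80, 0, 0, 0, 0.057, -0.006, -0.089, 80, 0, 0, 0, 0.0682, -0.007, -0.105, 80, 0, 0, 0, 0.0682, -0.007, -0.105, 80, 0, 0, 0, 0.0682, -0.007, -0.105, 80], force=5)

```text
clock: 2.25
position: [0.4026, -0.2983, 0.1438]
ee_rot: [2.965, -0.167, 0.926]
force: [-0.6, -1.0, -1.8]
width: 0.874
gripper_force: 0.0
```

>>> arm_command(deltas=[0, 0, 0, 0, 0, 0, 40, 0, 0, 0, 0, 0, 0, 40, 0, 0, 0, 0, 0, 0, 40, 0, 0, 0, 0, 0, 0, 40, 0, 0, 0, 0, 0, 0, 40, 0, 0, 0, 0, 0, 0, 40, 0, 0, 0, 0, 0, 0, 40, 0, 0, 0, 0, 0, 0, 40], force=5)

```text
clock: 3.05
position: [0.404, -0.2955, 0.1446]
ee_rot: [2.967, -0.159, 0.929]
force: [-0.1, 4.9, 1.3]
width: 0.496
gripper_force: 5.0
```

```bash
python3 - <<'E'
from pose import *
s=sensors.observe(); print(s["position"],s["force"],s["width"]*91.8,s["ft_torque"])
C=cal("wrist"); im=optics.get_image("wrist"); cv2.imwrite("pics/w2.png",im)
E
```

```text
[ 0.4039655  -0.29553769  0.14455619] [-0.05019253  4.86416232  1.27562219] 45.48809596561493 [0.93327327 0.47415331 0.56099538]
```

View pics/w2.png

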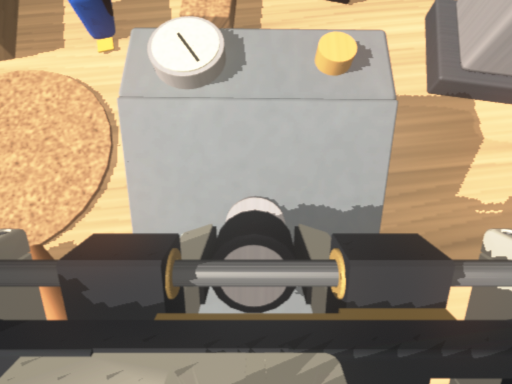

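The fingers are on the head (opening 45.5 mm) at (255,270), with a 5 N side load from a slightly off-centre grip. I'll shift +y to relieve it, then firm up the grip.

>>> arm_command(deltas=[0, 0, 0, 0, 0.001, 0, 40, 0, 0, 0, 0, 0.0015, 0, 40, 0, 0, 0, 0, 0.0015, 0, 40, 0, 0, 0, 0, 0.0015, 0, 40, 0, 0, 0, 0, 0.0015, 0, 40], force=10)

```text
clock: 3.6
position: [0.4037, -0.2954, 0.1449]
ee_rot: [2.966, -0.162, 0.928]
force: [1.1, 4.5, -0.4]
width: 0.502
gripper_force: 10.0
```

>>> arm_command(deltas=[0, 0, 0, 0, 0.001, 0, 40, 0, 0, 0, 0, 0.002, 0, 40, 0, 0, 0, 0, 0.003, 0, 40, 0, 0, 0, 0, 0.003, 0, 40, 0, 0, 0, 0, 0.003, 0, 40], force=25)

```text
clock: 4.1
position: [0.4033, -0.2949, 0.1458]
ee_rot: [2.964, -0.165, 0.926]
force: [-1.6, -5.7, -0.6]
width: 0.492
gripper_force: 25.0
```

>>> arm_command(deltas=[0, 0, 0, 0, -0.0015, 0, 40, 0, 0, 0, -0.0011, -0.0014, 0.0016, 40, 0, 0, 0, -0.0023, -0.0012, 0.0033, 40, 0, 0, 0, -0.0034, -0.0011, 0.0049, 40, 0, 0, 0, -0.0046, -0.001, 0.0066, 40, 0, 0, 0, -0.0057, -0.0008, 0.0082, 40, 0, 0, 0, -0.0057, -0.0008, 0.0082, 40], force=30)

```text
clock: 4.8
position: [0.3977, -0.2944, 0.1539]
ee_rot: [2.966, -0.163, 0.926]
force: [0.9, -3.9, -4.5]
width: 0.496
gripper_force: 30.0
```

```bash
cat > f.py <<'E'
from pose import *
s=sensors.observe(); _,n=knobR(np.radians(-6.5),-1); X=np.array([.4033,-.2949,.1458])
print("pull",-s["force"]@n,"travel",1e3*(s["position"]-X)@n,s["force"].round(1),s["position"].round(4),s["width"]*91.8)
E
python3 f.py
```

```text
pull 4.436476052471873 travel 9.914131896469076 [ 0.9 -3.9 -4.5] [ 0.3977 -0.2944  0.1539] 45.57716933304135
```

>>> arm_command(deltas=[0, 0, 0, -0.0011, -0.0005, 0.0016, 40, 0, 0, 0, -0.0023, -0.0007, 0.0033, 40, 0, 0, 0, -0.0034, -0.0006, 0.0049, 40, 0, 0, 0, -0.0046, -0.0005, 0.0066, 40, 0, 0, 0, -0.0046, -0.0005, 0.0066, 40, 0, 0, 0, -0.0046, -0.0005, 0.0066, 40], force=30)

```text
clock: 5.4
position: [0.3933, -0.2941, 0.1603]
ee_rot: [2.967, -0.162, 0.927]
force: [1.6, -1.1, -5.7]
width: 0.496
gripper_force: 30.0
```

```bash
python3 f.py
```

```text
pull 5.695490570533379 travel 17.64679615061862 [ 1.6 -1.1 -5.7] [ 0.3933 -0.2941  0.1603] 45.548036165445325
```

>>> arm_command(deltas=[0, 0, 0, -0.0009, 0.0001, 0.0012, 40, 0, 0, 0, -0.0017, 0.0002, 0.0025, 40, 0, 0, 0, -0.0023, 0.0003, 0.0033, 40, 0, 0, 0, -0.0023, 0.0003, 0.0033, 40, 0, 0, 0, -0.0023, 0.0003, 0.0033, 40], force=30)

```text
clock: 5.9
position: [0.391, -0.2938, 0.1636]
ee_rot: [2.967, -0.162, 0.927]
force: [2.5, 1.7, -5.5]
width: 0.494
gripper_force: 30.0
```

```bash
python3 f.py
```

```text
pull 5.794566376050974 travel 21.672675245870092 [ 2.5  1.7 -5.5] [ 0.391  -0.2938  0.1636] 45.3751730750825
```

>>> arm_command(deltas=[0, 0, 0, -0.0006, 0, 0.0008, 40, 0, 0, 0, -0.0011, 0, 0.0016, 40, 0, 0, 0, -0.0017, 0, 0.0025, 40, 0, 0, 0, -0.0017, 0, 0.0025, 40, 0, 0, 0, -0.0017, 0, 0.0025, 40], force=30)

```text
clock: 6.4
position: [0.3893, -0.2938, 0.1661]
ee_rot: [2.968, -0.162, 0.927]
force: [3.6, 2.8, -7.8]
width: 0.498
gripper_force: 30.0
```

```bash
python3 f.py
```

```text
pull 8.272631820028149 travel 24.68621463736872 [ 3.6  2.8 -7.8] [ 0.3893 -0.2938  0.1661] 45.694763248787574
```

>>> arm_command(deltas=[0, 0, 0, -0.0006, 0, 0.0008, 40, 0, 0, 0, -0.0011, 0, 0.0016, 40, 0, 0, 0, -0.0011, 0, 0.0016, 40, 0, 0, 0, -0.0011, 0, 0.0016, 40], force=30)

```text
clock: 6.8
position: [0.3882, -0.2937, 0.1677]
ee_rot: [2.968, -0.162, 0.927]
force: [3.5, 2.8, -7.9]
width: 0.496
gripper_force: 30.0
```

```bash
python3 f.py
```

```text
pull 8.27556712728759 travel 26.626964471884957 [ 3.5  2.8 -7.9] [ 0.3882 -0.2937  0.1677] 45.48995490679091
```

>>> arm_command(deltas=[0, 0, 0, -0.0006, 0, 0.0008, 40, 0, 0, 0, -0.0011, 0, 0.0016, 40, 0, 0, 0, -0.0011, 0, 0.0016, 40, 0, 0, 0, -0.0011, 0, 0.0016, 40], force=30)

```text
clock: 7.2
position: [0.3863, -0.2937, 0.1685]
ee_rot: [2.969, -0.163, 0.925]
force: [7.5, 0.0, -18.9]
width: 0.497
gripper_force: 30.0
```

```bash
python3 f.py
```

```text
pull 19.754470026053134 travel 28.293266058025893 [  7.5   0.  -18.9] [ 0.3863 -0.2937  0.1685] 45.632675512446134
```

The pull jumped from 8.3 to 19.8 N, so this is the firm stop. I'll hold it there.

>>> arm_command(deltas=[0, 0, 0, 0.0001, 0, -0.0002, 40, 0, 0, 0, 0.0001, 0, -0.0002, 40, 0, 0, 0, 0.0001, 0, -0.0002, 40, 0, 0, 0, 0.0001, 0, -0.0002, 40, 0, 0, 0, 0.0001, 0, -0.0002, 40, 0, 0, 0, 0.0001, 0, -0.0002, 40, 0, 0, 0, 0.0001, 0, -0.0002, 40, 0, 0, 0, 0.0001, 0, -0.0002, 40, 0, 0, 0, 0.0001, 0, -0.0002, 40, 0, 0, 0, 0.0001, 0, -0.0002, 40])

```text
clock: 8.2
position: [0.3868, -0.2939, 0.1688]
ee_rot: [2.968, -0.162, 0.926]
force: [1.7, 4.6, -21.2]
width: 0.496
gripper_force: 30.0
```

```bash
python3 f.py
```

```text
pull 17.978048955035536 travel 28.315841891455346 [  1.7   4.6 -21.2] [ 0.3868 -0.2939  0.1688] 45.559463266834975
```

>>> arm_command(deltas=[0, 0, 0, 0.0008, 0, -0.0012, 40, 0, 0, 0, 0.0016, 0, -0.0023, 40, 0, 0, 0, 0.0024, -0.0001, -0.0035, 40, 0, 0, 0, 0.0032, -0.0001, -0.0047, 40, 0, 0, 0, 0.004, -0.0002, -0.0058, 40, 0, 0, 0, 0.0049, -0.0002, -0.007, 40, 0, 0, 0, 0.0057, -0.0003, -0.0082, 40, 0, 0, 0, 0.0065, -0.0003, -0.0093, 40, 0, 0, 0, 0.0073, -0.0004, -0.0105, 40, 0, 0, 0, 0.0081, -0.0004, -0.0117, 40, 0, 0, 0, 0.0089, -0.0005, -0.0128, 40, 0, 0, 0, 0.0097, -0.0005, -0.014, 40, 0, 0, 0, 0.0105, -0.0006, -0.0151, 40, 0, 0, 0, 0.0113, -0.0006, -0.0163, 40, 0, 0, 0, 0.0121, -0.0007, -0.0175, 40, 0, 0, 0, 0.013, -0.0007, -0.0186, 40, 0, 0, 0, 0.0138, -0.0008, -0.0198, 40, 0, 0, 0, 0.0146, -0.0009, -0.021, 40, 0, 0, 0, 0.0154, -0.001, -0.0221, 40, 0, 0, 0, 0.0162, -0.001, -0.0233, 40])

```text
clock: 10.2
position: [0.4026, -0.2956, 0.1458]
ee_rot: [2.966, -0.165, 0.926]
force: [-9.6, 8.0, -6.8]
width: 0.494
gripper_force: 30.0
```

```bash
python3 f.py
```

```text
pull -0.43476942133765073 travel 0.38902231742563914 [-9.6  8.  -6.8] [ 0.4026 -0.2956  0.1458] 45.34279062385403
```

The knob is back home with about 0 N along its axis. I'll relieve the side load before opening.

>>> arm_command(deltas=[0, 0, 0, -0.001, 0.0008, -0.0007, 40, 0, 0, 0, -0.002, 0.0016, -0.0014, 40, 0, 0, 0, -0.002, 0.0016, -0.0014, 40, 0, 0, 0, -0.002, 0.0016, -0.0014, 40], force=15)

```text
clock: 10.6
position: [0.4022, -0.2954, 0.146]
ee_rot: [2.964, -0.164, 0.928]
force: [-3.4, 2.8, -0.8]
width: 0.498
gripper_force: 15.0
```

```bash
python3 f.py
```

```text
pull -1.4821413136309378 travel 0.7434141810745308 [-3.4  2.8 -0.8] [ 0.4022 -0.2954  0.146 ] 45.67277060734117
```

>>> arm_command(deltas=[0, 0, 0, -0.0006, 0.0006, -0.0003, 50, 0, 0, 0, -0.0006, 0.0006, -0.0003, 60, 0, 0, 0, -0.0006, 0.0006, -0.0003, 80, 0, 0, 0, -0.0006, 0.0006, -0.0003, 80, 0, 0, 0, -0.0006, 0.0006, -0.0003, 80, 0, 0, 0, -0.0006, 0.0006, -0.0003, 80, 0, 0, 0, -0.006, 0.001, 0.008, 80, 0, 0, 0, -0.017, 0.002, 0.025, 80, 0, 0, 0, -0.034, 0.004, 0.05, 80, 0, 0, 0, -0.057, 0.007, 0.082, 80, 0, 0, 0, -0.065, 0.01, 0.12, 80, 0, 0, 0, -0.065, 0.01, 0.15, 80, 0, 0, 0, -0.065, 0.01, 0.15, 80])

```text
clock: 11.9
position: [0.3372, -0.2854, 0.2989]
ee_rot: [2.959, -0.16, 0.929]
force: [0.5, -0.7, -0.1]
width: 0.869
gripper_force: 0.0
```

```bash
python3 - <<'E'
from pose import *
s=sensors.observe(); print(s["position"],s["joints"].round(2),s["width"])
for n in("top","scene"): cv2.imwrite(f"pics/{n}1.png",optics.get_image(n))
T,S=cal("top"),cal("scene")
s0,s1=cv2.imread("pics/scene0.png"),cv2.imread("pics/scene1.png")
ms=lambda s:(s.max(2)<45).astype(np.uint8)
for s_ in(s0,s1):
    n,l,st,ce=cv2.connectedComponentsWithStats(ms(s_)[180:220,100:160]); i=1+st[1:,4].argmax(); print("knob blob",st[i],ce[i])
# gauge/button shift check, colour blobs, tap blob
for nm in("top","scene"):
  C=cal(nm)
  for k in(0,1):
    im=cv2.imread(f"pics/{nm}{k}.png"); h=cv2.cvtColor(im,cv2.COLOR_BGR2HSV)
    m=cv2.inRange(h,(12,140,130),(28,255,255))
    # restrict
    for lab,box in(("button",(395,160,415,178) if nm=="top" else (90,212,112,235)),("tap",(145,188,178,210) if nm=="top" else (308,155,335,180))):
        x0,y0,x1,y1=box; mm=np.zeros_like(m); mm[y0:y1,x0:x1]=m[y0:y1,x0:x1]
        n,l,st,ce=cv2.connectedComponentsWithStats(mm); 
        if n>1:
            i=1+st[1:,4].argmax(); r=cv2.minAreaRect(cv2.findNonZero((l==i).astype(np.uint8))); print(nm,k,lab,ce[i].round(1),st[i,4],r)
# yaw of target for tap
for a in(22,25): delta(downR(np.radians(a)),[.451,.265,.26]); delta(downR(np.radians(a+180)),[.451,.265,.26])
E
```

```text
[ 0.33721639 -0.28541432  0.2989367 ] [ 1.36 -0.09 -0.41  2.25 -0.79  0.7  -0.18] 0.8691557644673386
knob blob [ 19  10  17  13 177] [27.20338983 15.47457627]
knob blob [ 19   9  17  13 174] [26.97701149 14.88505747]
top 0 button [403.6 168.1] 73 ((403.5, 168.0), (8.0, 9.0), 90.0)
top 0 tap [160.3 199.5] 84 ((160.25384521484375, 199.5692596435547), (4.217180252075195, 19.72152328491211), 60.2551155090332)
top 1 button [403.6 168.6] 69 ((403.5, 169.0), (8.0, 9.0), 90.0)
top 1 tap [160.3 199.5] 84 ((160.25384521484375, 199.5692596435547), (4.217180252075195, 19.72152328491211), 60.2551155090332)
scene 0 button [100.4 218.3] 230 ((100.5, 220.0), (16.0, 21.0), 90.0)
scene 0 tap [318.  164.9] 291 ((319.0, 165.5), (22.0, 21.0), 0.0)
scene 1 button [100.5 218.2] 223 ((100.5, 220.0), (16.0, 21.0), 90.0)
scene 1 tap [318.2 164.5] 305 ((319.0, 165.5), (21.0, 22.0), 90.0)
turn [-0.3687  0.2772  1.2666] shift [ 0.1146  0.549  -0.0352]
turn [ 0.2431  0.3233 -0.6644] shift [ 0.1146  0.549  -0.0352]
turn [-0.3795  0.27    1.2984] shift [ 0.1146  0.549  -0.0352]
turn [ 0.2334  0.3281 -0.6323] shift [ 0.1146  0.549  -0.0352]
```

>>> arm_command(deltas=[0.24, 0.325, -0.65, 0.06, 0.03, 0, 36, 0.24, 0.325, -0.65, 0.1, 0.08, 0, 36, 0.24, 0.325, -0.65, 0.115, 0.13, 0, 36, 0.24, 0.325, -0.65, 0.115, 0.18, 0, 36, 0.24, 0.325, -0.65, 0.115, 0.23, 0, 36, 0.24, 0.325, -0.65, 0.115, 0.28, 0, 36, 0.24, 0.325, -0.65, 0.115, 0.33, 0, 36, 0.24, 0.325, -0.65, 0.115, 0.38, 0, 36, 0.24, 0.325, -0.65, 0.115, 0.43, 0, 36, 0.24, 0.325, -0.65, 0.115, 0.48, 0, 36, 0.24, 0.325, -0.65, 0.115, 0.52, 0, 36, 0.24, 0.325, -0.65, 0.115, 0.55, 0, 36, 0.24, 0.325, -0.65, 0.115, 0.55, -0.01, 36, 0.24, 0.325, -0.65, 0.115, 0.55, -0.02, 36, 0.24, 0.325, -0.65, 0.115, 0.55, -0.02, 36, 0.24, 0.325, -0.65, 0.115, 0.55, -0.02, 36, 0.24, 0.325, -0.65, 0.115, 0.55, -0.02, 36])

```text
clock: 13.7
position: [0.4289, -0.0244, 0.2713]
ee_rot: [2.806, -1.375, 0.16]
force: [0.3, -0.6, 0.1]
width: 0.395
gripper_force: 0.0
```

```bash
python3 - <<'E'
from pose import *
s=sensors.observe(); print(s["position"],s["joints"].round(2),s["width"],Ro.from_rotvec(s["ee_rot"]).as_matrix().round(3))
C=cal("wrist"); np.savez("w3.npz",K=C[0],R=C[1],t=C[2]); cv2.imwrite("pics/w3.png",optics.get_image("wrist"))
print("pred tap",proj(C,[.4509,.2652,.145]),"handle",proj(C,[.5184,.2929,.145]))
E
```

```text
[ 0.42894103 -0.02437695  0.27134327] [ 0.11  0.05 -0.24  2.03  0.1   0.99 -2.66] 0.3952455158160504 [[ 0.609 -0.789  0.086]
 [-0.787 -0.614 -0.056]
 [ 0.097 -0.033 -0.995]]
pred tap [ 84.72814326 390.82625988] handle [ 21.25809563 373.90543745]
```

View pics/w3.png

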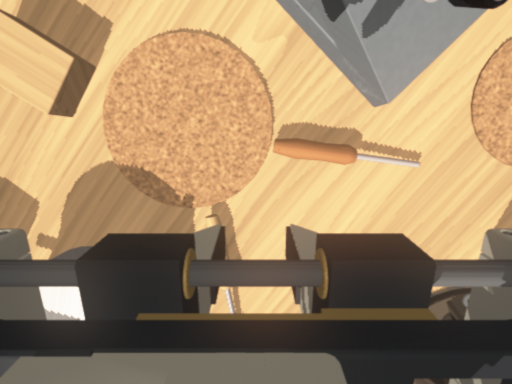

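The view shows the mat at (188,118), but the wrist is at its j7 limit (-2.66), so this half-turn choice is wrong. I'll use the opposite one, turning counter-clockwise.

```bash
python3 - <<'E'
from pose import *
T=cal("top"); c=np.array([160.25,199.57]); d=np.array([-.868,.496])*9
a,b=onz(T,c+d,.158),onz(T,c-d,.158); print("bar angle",np.degrees(np.arctan2(*(a-b)[[1,0]])),"tap centre",onz(T,c,.158))
delta(downR(np.radians(-62)),[.43,.12,.28]); delta(downR(np.radians(28)),[.451,.265,.27])
R1=downR(np.radians(-62)); print(((downR(np.radians(28))*R1.inv()).as_rotvec()/(np.pi/2)).round(3))
E
```

```text
bar angle 119.61970326841491 tap centre [0.44903901 0.26116793 0.158     ]
turn [-0.0084  0.0704  0.8889] shift [0.0005 0.1429 0.0088]
turn [-0.0765  0.0601  1.8874] shift [ 0.0215  0.2879 -0.0012]
[0. 0. 1.]
```

>>> arm_command(deltas=[-0.008, 0.07, 0.89, 0, 0.02, 0.009, 36, -0.008, 0.07, 0.89, 0, 0.04, 0.009, 36, -0.008, 0.07, 0.89, 0, 0.06, 0.009, 36, -0.008, 0.07, 0.89, 0, 0.08, 0.009, 36, -0.008, 0.07, 0.89, 0, 0.1, 0.009, 36, -0.008, 0.07, 0.89, 0, 0.12, 0.009, 36, -0.008, 0.07, 0.89, 0, 0.143, 0.009, 36, -0.008, 0.07, 0.89, 0, 0.143, 0.009, 36, -0.008, 0.07, 0.89, 0, 0.143, 0.009, 36, -0.008, 0.07, 0.89, 0, 0.143, 0.009, 36, -0.008, 0.07, 0.89, 0, 0.143, 0.009, 36])

```text
clock: 14.85
position: [0.4292, 0.1181, 0.281]
ee_rot: [-3.042, -0.759, -0.001]
force: [-0.8, 0.2, 1.0]
width: 0.393
gripper_force: 0.0
```

>>> arm_command(deltas=[0, 0, 1, 0, 0.03, 0, 36, 0, 0, 1, 0, 0.06, 0, 36, 0, 0, 1, 0.01, 0.09, 0, 36, 0, 0, 1, 0.02, 0.12, 0, 36, 0, 0, 1, 0.02, 0.14, 0, 36, 0, 0, 1, 0.02, 0.14, 0, 36, 0, 0, 1, 0.02, 0.14, 0, 36, 0, 0, 1, 0.02, 0.14, 0, 36, 0, 0, 1, 0.02, 0.14, 0, 36, 0, 0, 1, 0.02, 0.14, 0, 36, 0, 0, 1, 0.02, 0.14, 0, 36, 0, 0, 1, 0.02, 0.14, 0, 36, 0, 0, 1, 0.02, 0.14, 0, 36])

```text
clock: 16.15
position: [0.4496, 0.2578, 0.282]
ee_rot: [-1.621, -2.683, 0.002]
force: [-0.1, 0.2, 0.1]
width: 0.389
gripper_force: 0.0
```

```bash
python3 - <<'E'
from pose import *
s=sensors.observe(); print(s["position"],s["joints"].round(2),s["width"],Ro.from_rotvec(s["ee_rot"]).as_matrix().round(3))
C=cal("wrist"); np.savez("w4.npz",K=C[0],R=C[1],t=C[2]); cv2.imwrite("pics/w4.png",optics.get_image("wrist"))
print("pred tap",proj(C,[.4509,.2652,.145]),"handle",proj(C,[.5184,.2929,.145]))
E
```

```text
[0.44955071 0.25784274 0.28196453] [-0.01  0.34 -0.79  1.73  0.25  1.19 -0.38] 0.3892006849258005 [[-0.465  0.885 -0.006]
 [ 0.885  0.465  0.002]
 [ 0.005 -0.005 -1.   ]]
pred tap [260.39606516 183.45280444] handle [333.8749833  190.27592863]
```

View pics/w4.png

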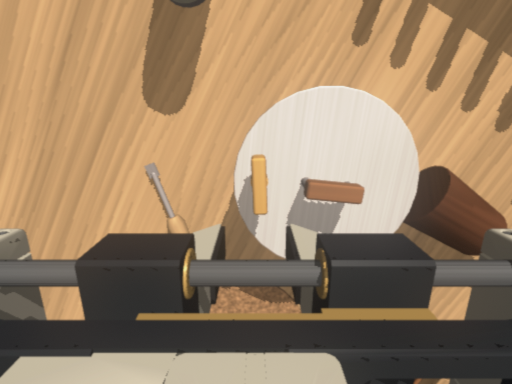

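The wrist view shows the tap bar at (260,184), the handle at (335,191) and the lid disc at (326,172), all within about 1 px of prediction. I'll refine them with blob centres and triangulation.

```bash
cat > lid.py <<'E'
from pose import *
def rect(h,lo,hi,box):
    x0,y0,x1,y1=box; m=np.zeros(h.shape[:2],np.uint8); m[y0:y1,x0:x1]=cv2.inRange(h,lo,hi)[y0:y1,x0:x1]
    n,l,st,ce=cv2.connectedComponentsWithStats(m); i=1+st[1:,4].argmax(); p=cv2.boxPoints(cv2.minAreaRect(cv2.findNonZero((l==i).astype(np.uint8))))
    e=[(p[1]-p[0]),(p[2]-p[1])]; L=max(e,key=np.linalg.norm); return p.mean(0),L,st[i,4]
def ang(C,c,L,z):
    a,b=onz(C,c+L/2,z),onz(C,c-L/2,z); d=a-b; return np.degrees(np.arctan2(d[1],d[0]))%180,np.linalg.norm(d)
E
python3 - <<'E'
from lid import *
W=np.load("w4.npz");W=(W["K"],W["R"],W["t"]);T=cal("top")
hw=cv2.cvtColor(cv2.imread("pics/w4.png"),cv2.COLOR_BGR2HSV);ht=cv2.cvtColor(cv2.imread("pics/top1.png"),cv2.COLOR_BGR2HSV)
Y=((12,140,110),(28,255,255));B=((0,80,40),(14,255,200))
for nm,c,z,bw,bt in(("tap",Y,.158,(240,145,285,225),(145,188,178,210)),("handle",B,.153,(298,170,372,212),(142,160,162,188))):
    cw,Lw,n1=rect(hw,*c,bw);ct,Lt,n2=rect(ht,*c,bt)
    print(nm,cw,n1,ct,n2,tri((W,cw),(T,ct)),"wrist onz",onz(W,cw,z),ang(W,cw,Lw,z),"top",onz(T,ct,z),ang(T,ct,Lt,z))
E
```

```text
tap [258.9027  191.03984] 226 [160.25385 199.56927] 84 (array([0.45011333, 0.26096294, 0.15916873]), [0.001172524849201771, 0.0011725248492015074]) wrist onz [0.45145002 0.26076852 0.158     ] (np.float64(121.60705610265013), np.float64(0.04170358396200668)) top [0.44904081 0.26115801 0.158     ] (np.float64(119.61967508671106), np.float64(0.050352389230240296))
handle [334.3812  191.18814] 1081 [150.8969  173.73195] 142 (array([0.51904675, 0.29202822, 0.14430366]), [0.00057600106427416, 0.0005760010642738795]) wrist onz [0.51633084 0.29322785 0.153     ] (np.float64(21.893527403273197), np.float64(0.05523119929110652)) top [0.5171777  0.28890062 0.153     ] (np.float64(22.293700030511673), np.float64(0.055921134046147715))
```

>>> arm_command(deltas=[0, 0, 0.022, 0, 0.006, -0.025, 36, 0, 0, 0.022, 0, 0.006, -0.05, 36, 0, 0, 0.022, 0, 0.006, -0.075, 36, 0, 0, 0.022, 0, 0.006, -0.095, 36, 0, 0, 0.022, 0, 0.006, -0.115, 36, 0, 0, 0.022, 0, 0.006, -0.128, 36, 0, 0, 0.022, 0, 0.006, -0.137, 36, 0, 0, 0.022, 0, 0.006, -0.137, 36, 0, 0, 0.022, 0, 0.006, -0.137, 36, 0, 0, 0.022, 0, 0.006, -0.137, 36], force=5)

```text
clock: 17.2
position: [0.4502, 0.2644, 0.1463]
ee_rot: [-1.571, -2.715, -0.0]
force: [0.4, -0.0, 0.4]
width: 0.396
gripper_force: 0.0
```

>>> arm_command(deltas=[0, 0, 0, 0, 0, 0, 8, 0, 0, 0, 0, 0, 0, 8, 0, 0, 0, 0, 0, 0, 8, 0, 0, 0, 0, 0, 0, 8, 0, 0, 0, 0, 0, 0, 8, 0, 0, 0, 0, 0, 0, 8], force=5)

```text
clock: 17.8
position: [0.45, 0.2641, 0.1457]
ee_rot: [-1.571, -2.715, 0.001]
force: [0.9, -0.1, 2.9]
width: 0.189
gripper_force: 5.0
```

>>> arm_command(deltas=[0, 0, 0, 0, 0, 0, 8, 0, 0, 0, 0, 0, 0, 8, 0, 0, 0, 0, 0, 0, 8, 0, 0, 0, 0, 0, 0, 8], force=14)

```text
clock: 18.2
position: [0.45, 0.2641, 0.1457]
ee_rot: [-1.571, -2.714, 0.001]
force: [-0.3, -1.1, 5.2]
width: 0.188
gripper_force: 14.0
```

```bash
python3 - <<'E'
from pose import *
s=sensors.observe();print(s["width"]*91.8,s["force"],s["ft_torque"],s["position"],s["joints"].round(2))
E
```

```text
17.22717732126198 [-0.32260825 -1.11543178  5.24323909] [-0.15971207 -0.20482154 -0.01821961] [0.44999857 0.26408602 0.14569077] [-0.1   0.49 -0.72  1.9   0.4   0.91 -0.49]
```

The opening reads 17 mm where the bar is 14 mm, and the tips reach below the bar's lower edge. They may be gripping the stem, so I'll raise 8 mm and regrip.

>>> arm_command(deltas=[0, 0, 0, 0, 0, 0, 30, 0, 0, 0, 0, 0, 0, 30, 0, 0, 0, 0, 0, 0.004, 30, 0, 0, 0, 0, 0, 0.008, 30, 0, 0, 0, 0, 0, 0.008, 30, 0, 0, 0, 0, 0, 0.008, 8, 0, 0, 0, 0, 0, 0.008, 8, 0, 0, 0, 0, 0, 0.008, 8, 0, 0, 0, 0, 0, 0.008, 8, 0, 0, 0, 0, 0, 0.008, 8, 0, 0, 0, 0, 0, 0.008, 8], force=14)

```text
clock: 19.3
position: [0.4499, 0.264, 0.1535]
ee_rot: [-1.571, -2.714, 0.001]
force: [0.7, 0.5, -0.8]
width: 0.172
gripper_force: 14.0
```

```bash
python3 - <<'E'
from pose import *
s=sensors.observe();print(s["width"]*91.8,s["force"],s["ft_torque"],s["position"],s["joints"].round(2))
E
```

```text
15.781797184598462 [ 0.73925105  0.51489004 -0.81170168] [ 0.07681974 -0.37691481 -0.01468884] [0.4498851  0.26404922 0.1534749 ] [-0.09  0.48 -0.73  1.89  0.39  0.93 -0.48]
```

>>> arm_command(deltas=[0, 0, 0.05, 0, 0, 0, 8, 0, 0, 0.1, 0, 0, 0, 8, 0, 0, 0.15, 0, 0, 0, 8, 0, 0, 0.2, 0, 0, 0, 8, 0, 0, 0.25, 0, 0, 0, 8, 0, 0, 0.3, 0, 0, 0, 8, 0, 0, 0.35, 0, 0, 0, 8, 0, 0, 0.4, 0, 0, 0, 8, 0, 0, 0.45, 0, 0, 0, 8, 0, 0, 0.5, 0, 0, 0, 8, 0, 0, 0.55, 0, 0, 0, 8, 0, 0, 0.6, 0, 0, 0, 8, 0, 0, 0.65, 0, 0, 0, 8, 0, 0, 0.7, 0, 0, 0, 8, 0, 0, 0.75, 0, 0, 0, 8, 0, 0, 0.8, 0, 0, 0, 8, 0, 0, 0.83, 0, 0, 0, 8, 0, 0, 0.83, 0, 0, 0, 8, 0, 0, 0.83, 0, 0, 0, 8])

```text
clock: 21.2
position: [0.4499, 0.2642, 0.1535]
ee_rot: [0.396, -3.113, 0.006]
force: [1.2, 1.5, -0.2]
width: 0.174
gripper_force: 14.0
```

```bash
cat > t.py <<'E'
from pose import *
s=sensors.observe();M=Ro.from_rotvec(s["ee_rot"]).as_matrix()
print(s["clock"],s["width"]*91.8,s["force"].round(1),s["ft_torque"].round(3),s["position"].round(4),s["joints"].round(2),"yang",np.degrees(np.arctan2(M[1,1],M[0,1])))
E
python3 t.py
```

```text
21.2 15.928729973976258 [ 1.2  1.5 -0.2] [ 0.442 -0.354 -0.074] [0.4499 0.2642 0.1535] [ 0.1   0.6  -1.05  1.87  0.61  1.04  0.62] yang 104.49886972105729
```

>>> arm_command(deltas=[0, 0, 0.03, 0, 0, 0, 8, 0, 0, 0.06, 0, 0, 0, 8, 0, 0, 0.08, 0, 0, 0, 8, 0, 0, 0.08, 0, 0, 0, 8])

```text
clock: 21.6
position: [0.4498, 0.264, 0.1535]
ee_rot: [0.593, -3.082, 0.007]
force: [1.0, 1.0, -0.2]
width: 0.172
gripper_force: 14.0
```

```bash
python3 t.py
```

```text
21.6 15.758968348141883 [ 1.   1.  -0.2] [ 0.417 -0.319 -0.058] [0.4498 0.264  0.1535] [ 0.12  0.61 -1.08  1.87  0.63  1.05  0.72] yang 111.76908251994585
```

>>> arm_command(deltas=[0, 0, 0.02, 0, 0, 0, 8, 0, 0, 0.04, 0, 0, 0, 8, 0, 0, 0.04, 0, 0, 0, 8])

```text
clock: 21.9
position: [0.4498, 0.2639, 0.1535]
ee_rot: [0.691, -3.061, 0.007]
force: [1.3, 0.5, 0.6]
width: 0.17
gripper_force: 14.0
```

```bash
python3 t.py
```

```text
21.9 15.645986767703585 [1.3 0.5 0.6] [ 0.283 -0.279 -0.046] [0.4498 0.2639 0.1535] [ 0.12  0.62 -1.1   1.87  0.64  1.06  0.78] yang 115.45584197397572
```

>>> arm_command(deltas=[0, 0, 0.02, 0, 0, 0, 8, 0, 0, 0.04, 0, 0, 0, 8, 0, 0, 0.04, 0, 0, 0, 8])

```text
clock: 22.2
position: [0.4497, 0.2638, 0.1534]
ee_rot: [0.788, -3.038, 0.008]
force: [-0.3, -0.2, 1.3]
width: 0.174
gripper_force: 14.2
```

```bash
python3 t.py
```

```text
22.2 15.930972339153312 [-0.3 -0.2  1.3] [ 0.111 -0.116 -0.214] [0.4497 0.2638 0.1534] [ 0.13  0.63 -1.11  1.87  0.65  1.07  0.83] yang 119.07034617747013
```

The torque jumped from 0.05 to 0.21 N m, so the tap is at its stop. I'll release, rise and check.

>>> arm_command(deltas=[0, 0, 0, 0, 0, 0, 34, 0, 0, 0, 0, 0, 0, 34, 0, 0, 0, 0, 0, 0, 34, 0, 0, 0, 0, 0, 0.02, 34, 0, 0, 0, 0, 0, 0.06, 50, 0, 0, -0.078, 0.03, 0.015, 0.1, 50, 0, 0, -0.078, 0.03, 0.015, 0.13, 50, 0, 0, -0.078, 0.03, 0.015, 0.13, 50, 0, 0, -0.078, 0.03, 0.015, 0.13, 50])

```text
clock: 23.1
position: [0.4798, 0.2792, 0.2837]
ee_rot: [0.598, -3.081, 0.007]
force: [-0.7, -0.3, -0.7]
width: 0.542
gripper_force: 0.0
```

```bash
python3 t.py; python3 - <<'E'
from lid import *
C=cal("wrist"); np.savez("w5.npz",K=C[0],R=C[1],t=C[2]); im=optics.get_image("wrist");cv2.imwrite("pics/w5.png",im)
p=proj(C,[.450,.264,.15]).round(),proj(C,[.518,.2915,.15]).round(); print(p)
x,y=((p[0]+p[1])/2).astype(int); x0=max(0,x-120);y0=max(0,y-90); print(x0,y0)
cv2.imwrite("pics/w5c.png",cv2.resize(im[y0:y0+180,x0:x0+240],(720,540),interpolation=cv2.INTER_CUBIC))
E
```

```text
23.1 49.74678162542347 [-0.7 -0.3 -0.7] [ 0.132 -0.142  0.023] [0.4798 0.2792 0.2837] [ 0.14  0.53 -1.15  1.63  0.5   1.32  0.87] yang 111.98012236790208
(array([253., 156.]), array([253., 228.]))
133 102
```

View pics/w5c.png

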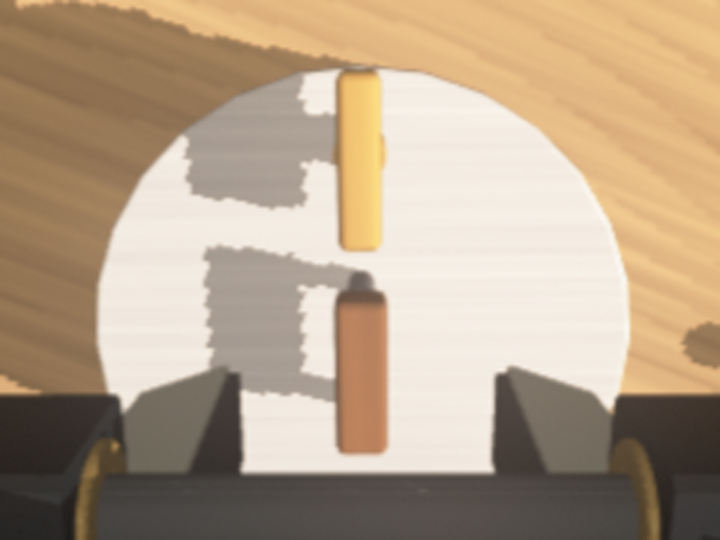

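The crop shows the tap bar at (360,160) in line with the handle bar at (362,372), so the tap is fully open. The handle is centred between the fingers, so I'll go down and grip it.

>>> arm_command(deltas=[0, 0, 0, 0.02, 0.006, -0.02, 50, 0, 0, 0, 0.0377, 0.0123, -0.04, 50, 0, 0, 0, 0.0377, 0.0123, -0.07, 50, 0, 0, 0, 0.0377, 0.0123, -0.1, 50, 0, 0, 0, 0.0377, 0.0123, -0.12, 50, 0, 0, 0, 0.0377, 0.0123, -0.132, 50, 0, 0, 0, 0.0377, 0.0123, -0.139, 50, 0, 0, 0, 0.0377, 0.0123, -0.139, 50, 0, 0, 0, 0.0377, 0.0123, -0.139, 50, 0, 0, 0, 0.0377, 0.0123, -0.139, 10, 0, 0, 0, 0.0377, 0.0123, -0.139, 10, 0, 0, 0, 0.0377, 0.0123, -0.139, 10, 0, 0, 0, 0.0377, 0.0123, -0.139, 10, 0, 0, 0, 0.0377, 0.0123, -0.139, 10, 0, 0, 0, 0.0377, 0.0123, -0.139, 10, 0, 0, 0, 0.0377, 0.0123, -0.139, 10], force=10)

```text
clock: 24.75
position: [0.5175, 0.2914, 0.1447]
ee_rot: [0.598, -3.081, 0.007]
force: [-0.4, -0.5, 1.9]
width: 0.197
gripper_force: 10.0
```

```bash
python3 t.py
```

```text
24.75 18.10157037032124 [-0.4 -0.5  1.9] [ 0.027 -0.118  0.105] [0.5175 0.2914 0.1447] [ 0.05  0.71 -1.02  1.71  0.67  1.12  0.77] yang 111.9673146227136
```

>>> arm_command(deltas=[0, 0, 0, 0, 0, 0, 10, 0, 0, 0, 0, 0, 0, 10, 0, 0, 0, 0, 0, 0.005, 10, 0, 0, 0, 0, 0, 0.01, 10, 0, 0, 0, 0, 0, 0.02, 10, 0, 0, 0, 0, 0, 0.03, 10, 0, 0, 0, 0, 0, 0.045, 10, 0, 0, 0, 0, 0, 0.06, 10, 0, 0, 0, 0, 0, 0.06, 10], force=45)

```text
clock: 25.65
position: [0.5182, 0.2926, 0.2075]
ee_rot: [-0.598, 3.084, -0.004]
force: [-0.9, 0.2, -5.6]
width: 0.193
gripper_force: 45.0
```

```bash
python3 t.py; python3 - <<'E'
from lid import *
W=np.load("w3.npz");W=(W["K"],W["R"],W["t"]);T=cal("top")
for nm,C,f,(cx,cy,r) in(("top",T,"pics/top0.png",(273,166,48)),("wrist",W,"pics/w3.png",(188,118,100))):
    im=cv2.imread(f); h=cv2.cvtColor(im,cv2.COLOR_BGR2HSV)
    # cork edge: radial gradient on lab after blur
    L=cv2.GaussianBlur(cv2.cvtColor(im,cv2.COLOR_BGR2LAB),(0,0),1.2).astype(float)
    pts=[]
    for a in np.radians(np.arange(0,360,4)):
        rr=np.arange(r*.7,r*1.2,.5) if nm=="top" else np.arange(65,110,.5)
        xs=cx+rr*np.cos(a);ys=cy+rr*np.sin(a)
        if xs.min()<1 or ys.min()<1 or ys.max()>(380 if nm=="top" else 215): continue
        v=cv2.remap(L[:,:,0].astype(np.float32),xs.astype(np.float32)[None],ys.astype(np.float32)[None],1)[0]
        i=np.argmax(v[6:]-v[:-6])+3; pts.append(onz(C,(xs[i],ys[i]),.006)[:2])
    P=np.array(pts,np.float32)
    for _ in range(6):
        A=np.c_[2*P,np.ones(len(P))]; c,*_=np.linalg.lstsq(A,(P**2).sum(1),rcond=None); R=np.sqrt(c[2]+c[0]**2+c[1]**2)
        e=abs(np.linalg.norm(P-c[:2],axis=1)-R); k=e<max(2*np.median(e),.003); P=P[k]
    print(nm,c[:2],R,len(P))
E
```

```text
25.65 17.689749995493 [-0.9  0.2 -5.6] [ 0.21  -0.188  0.033] [0.5182 0.2926 0.2075] [ 0.07  0.65 -1.07  1.64  0.61  1.22  0.82] yang 111.96629313864797
top [ 0.5634629  -0.02928838] 0.12241533732875327 56
wrist [ 0.56275115 -0.02891144] 0.12023078070855196 71
```

The lid is off (5.6 N). The mat centre from two views is (0.563, -0.029) with radius 0.120–0.122, as stated. Carrying the lid over.

>>> arm_command(deltas=[0, 0, 0, 0, -0.005, 0.01, 10, 0, 0, 0, 0.003, -0.015, 0.02, 10, 0, 0, 0, 0.006, -0.03, 0.02, 10, 0, 0, 0, 0.01, -0.05, 0.02, 10, 0, 0, 0, 0.013, -0.075, 0.02, 10, 0, 0, 0, 0.017, -0.1, 0.02, 10, 0, 0, 0, 0.02, -0.125, 0.02, 10, 0, 0, 0, 0.023, -0.15, 0.02, 10, 0, 0, 0, 0.027, -0.175, 0.02, 10, 0, 0, 0, 0.03, -0.2, 0.02, 10, 0, 0, 0, 0.033, -0.225, 0.02, 10, 0, 0, 0, 0.037, -0.25, 0.02, 10, 0, 0, 0, 0.04, -0.275, 0.01, 10, 0, 0, 0, 0.043, -0.295, 0, 10, 0, 0, 0, 0.045, -0.31, -0.01, 10, 0, 0, 0, 0.045, -0.318, -0.02, 10, 0, 0, 0, 0.045, -0.321, -0.03, 10, 0, 0, 0, 0.045, -0.321, -0.03, 10, 0, 0, 0, 0.045, -0.321, -0.03, 10])

```text
clock: 27.55
position: [0.5623, -0.0283, 0.1745]
ee_rot: [0.601, -3.08, 0.006]
force: [0.2, 0.8, -4.6]
width: 0.195
gripper_force: 45.0
```

```bash
python3 t.py; python3 - <<'E'
from lid import *
for n in ("top","scene"): cv2.imwrite(f"pics/{n}2.png",optics.get_image(n))
s=cv2.imread("pics/scene2.png"); cv2.imwrite("pics/s2c.png",cv2.resize(s[130:320,90:400],(800,490),interpolation=cv2.INTER_CUBIC))
E
```

```text
27.55 17.9003400845734 [ 0.2  0.8 -4.6] [ 0.176 -0.149  0.007] [ 0.5623 -0.0283  0.1745] [ 0.67  0.66 -1.1   1.75  0.65  1.15  1.33] yang 112.07440922462504
```

View pics/s2c.png

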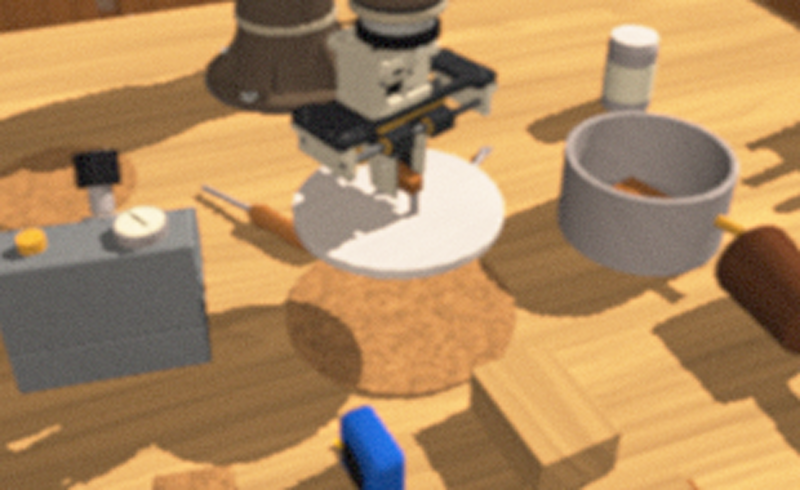

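The lid hangs level above the mat at (400,215); the pot is open at (650,190) and nothing else has moved. Lowering now, slowly at the end.

>>> arm_command(deltas=[0, 0, 0, 0.0005, -0.0005, -0.015, 10, 0, 0, 0, 0.0005, -0.0005, -0.03, 10, 0, 0, 0, 0.0005, -0.0005, -0.045, 10, 0, 0, 0, 0.0005, -0.0005, -0.06, 10, 0, 0, 0, 0.0005, -0.0005, -0.075, 10, 0, 0, 0, 0.0005, -0.0005, -0.09, 10, 0, 0, 0, 0.0005, -0.0005, -0.1, 10, 0, 0, 0, 0.0005, -0.0005, -0.106, 10, 0, 0, 0, 0.0005, -0.0005, -0.11, 10, 0, 0, 0, 0.0005, -0.0005, -0.112, 10, 0, 0, 0, 0.0005, -0.0005, -0.112, 10, 0, 0, 0, 0.0005, -0.0005, -0.112, 10])

```text
clock: 28.85
position: [0.5633, -0.0301, 0.0629]
ee_rot: [0.598, -3.081, 0.007]
force: [0.2, -0.5, -5.5]
width: 0.194
gripper_force: 45.0
```

```bash
python3 t.py
```

```text
28.85 17.778813940577827 [ 0.2 -0.5 -5.5] [ 0.167 -0.226  0.002] [ 0.5633 -0.0301  0.0629] [ 0.6   0.78 -0.99  1.85  0.8   0.97  1.21] yang 111.95896047308635
```

>>> arm_command(deltas=[0, 0, 0, 0, 0.0005, -0.002, 10, 0, 0, 0, 0, 0.0005, -0.004, 10, 0, 0, 0, 0, 0.0005, -0.0055, 10, 0, 0, 0, 0, 0.0005, -0.0065, 10, 0, 0, 0, 0, 0.0005, -0.0065, 10])

```text
clock: 29.35
position: [0.563, -0.0297, 0.0566]
ee_rot: [0.598, -3.081, 0.008]
force: [-3.2, -0.9, 4.1]
width: 0.19
gripper_force: 45.0
```

```bash
python3 t.py
```

```text
29.35 17.46488015831798 [-3.2 -0.9  4.1] [-0.048  0.555  0.007] [ 0.563  -0.0297  0.0566] [ 0.6   0.79 -0.98  1.86  0.81  0.96  1.2 ] yang 111.96411322333664
```

The lid touched down at the predicted height, with the load reversed to +4 N. Release and withdraw straight up.

>>> arm_command(deltas=[0, 0, 0, 0, 0, 0, 22, 0, 0, 0, 0, 0, 0, 30, 0, 0, 0, 0, 0, 0, 44, 0, 0, 0, 0, 0, 0, 44, 0, 0, 0, 0, 0, 0, 44, 0, 0, 0, 0, 0, 0.015, 44, 0, 0, 0, 0, 0, 0.045, 44, 0, 0, 0, 0, 0, 0.09, 44, 0, 0, 0, 0, 0, 0.13, 44, 0, 0, 0, -0.03, 0, 0.17, 44, 0, 0, 0, -0.08, 0, 0.2, 44, 0, 0, 0, -0.12, 0, 0.22, 44, 0, 0, 0, -0.12, 0, 0.22, 44, 0, 0, 0, -0.12, 0, 0.22, 44], force=10)

```text
clock: 30.75
position: [0.4426, -0.03, 0.2776]
ee_rot: [0.597, -3.082, 0.013]
force: [0.4, 0.2, -0.1]
width: 0.483
gripper_force: 0.0
```

```bash
python3 t.py; python3 - <<'E'
from lid import *
for n in ("top","scene"): cv2.imwrite(f"pics/{n}3.png",optics.get_image(n))
s=cv2.imread("pics/scene3.png"); cv2.imwrite("pics/s3c.png",cv2.resize(s[130:350,70:420],(800,503),interpolation=cv2.INTER_CUBIC))
E
```

```text
30.75 44.35157290280728 [ 0.4  0.2 -0.1] [ 0.087 -0.202  0.06 ] [ 0.4426 -0.03    0.2776] [ 0.95  0.33 -1.24  1.88  0.35  1.18  1.54] yang 111.9269553860375
```

View pics/s3c.png

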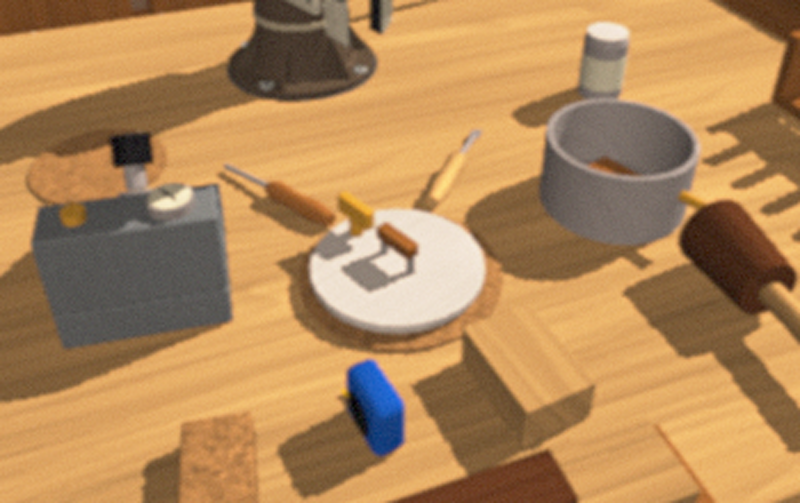

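The lid lies right way up and centred on the large mat at (397,268), with the tap bar at (355,210) still in line with the handle. The console, gouges, tape and block are where they were, and the arm touches nothing. Handing in.

```bash
python3 -c "
from cell import arm; print(arm.sign_off())"
```

```text
the job is handed in; nothing more can be done
None
```

The job is handed in: knob pulled to its stop, held about a second and eased home, tap opened to its stop, and the lid laid right way up on the middle of the large mat, at 30.9 s of 72 s; the hand-in returned no verdict, and before/after pictures showed no clear console shift.

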